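# Tighten the castor screw on the food-bank trolley wheel

### The job

Take the larger of the two T-handled hex keys from the wooden rack and lower it fully home into the hexagonal socket of the big cap screw on top of the trolley castor. Only then turn the screw clockwise (seen from above) until it stops, and let go, leaving the key standing upright in the screw.

Things in the scene. Friction and masses are not known exactly. Their poses are not given: they have to be found in the camera images.
- big_key_bar (a point): Centre of the black handle bar (110 x 18 x 20 mm) of the larger T-handled hex key. x along the bar, z up the shaft axis. Under it: neck 18 mm wide, flange 44 mm wide from 32 to 37 mm below, tip 97 mm below. Hangs by its flange in one of two holes, 110 mm apart, of a wooden rack 90 x 200 x 70 mm; bar about 107 mm up, across the rack. A smaller key (bar 80 mm) hangs in the other hole.
- big_key: The larger hex key, 0.45 kg; origin at the centre of its tip (lower end), axes as the bar's. Its steel shaft, the lowest 60 mm, is a hexagon 24 mm across flats with two corners in line with the bar (+x and -x); the last 10 mm taper to 12 mm across flats. The smaller key's shaft is 12 mm across flats and does not fit.
- socket (a point): Mouth centre of the hex socket in the steel cap screw (head 54 mm wide) on a red-plated castor in a fixed wooden cradle 160 x 124 mm; 125 mm above the table. z up, x to a hexagon corner, turns with the screw. 38 mm across flats at the mouth, narrows to 26 in 6 mm, flat floor 36 mm down. Key fits corner on corner (every 60 deg), 1 mm clearance, 10 deg play each way; seated, its bar centre is 61 mm above.
- cap_screw (a joint): Angle of the cap screw (rad), growing as it turns clockwise seen from above. It starts between 0 and 0.4, turns easily (about 0.04 N m), stays where it is left and comes to a hard stop at 1.3: 50 to 75 degrees of screw turn, plus the key's play.
Things that resemble listed ones, but are neither listed nor needed, are in the scene too. Leave any blue or pink look-alike of the part that bears socket alone.

How it is judged:
By the outcome, as a careful person would: the job done as asked, in the order asked, and still so for the second after the job is handed in, with the robot touching nothing.
It also fails if it takes over 45 s, if anything falls off the work surface, if the arm or the gripper's body presses on something with over 40 N, if the wrist force passes 120 N, or if a joint passes its speed limit or range.

### The arm

A 6-joint arm with a two-finger parallel gripper is mounted at the origin on the work surface. World frame = base frame: x ahead of the robot, y to its left, z up, the work surface at z = 0. Lengths are in mm, angles in rad, forces in N, time in s.
With the tool pointing down it reaches from about 350 to 875 mm from the base axis. Payload 4.2 kg.
Tool frame: the origin (TCP) lies on the centre line of the jaws, within the pads' length; the fingertips stand 22 mm ahead of it and the grasp point (between the pads) lies 3 mm ahead of it (env.tip_extent is the distance from the TCP to the fingertips, in mm); z points along the fingers, y is the line along which they close (so a half turn about z gives the same grasp; the last joint's range is limited). The gripper opens to 87 mm and grips with 3 to 60 N. Pads are 19 mm wide; open, the fingers measure 117 mm over their backs; the gripper's body (75 mm by 190 mm) begins 51 mm behind the grasp point.
Start: joints at [-1.054, 0.385, 0.008, 0, -1.194, -0.259], TCP at [159.363, -604.32, 244.55] pointing down, gripper open.
Joint ranges: [-3.14, 3.14], [-1.21, 2.06], [-1.07, 1.41], [-3.16, 2.05], [-2.99, -0.16], [-3.1, 3.1]. Speed limits (rad/s): [2.79, 2.79, 3.14, 3.14, 3.14, 3.14].

### API

Orientations are given as a rotation vector (axis times angle).
In Python, from workcell import env gives the robot as it stands. The module is installed in compiled form; this text tells all that it offers.
- The arm moves only by the tool arm_command, never from a script. Its argument "steps" is a list of rows, each a list of 7 numbers: the shift along the tool's x, y, z as a fraction of full scale, then the turn, a rotation vector about the tool's x, y, z as a fraction of full scale, then the opening, from 0 (shut) to 1 (fully open). A call has 1 to 12 rows; each row is the pose to reach, as a shift and turn from the pose commanded when the call began, along the tool's axes at that moment; what a row does not reach only later rows make up. Full scale, the value 1, is 800 mm for a shift and pi/4 rad for a turn. A row lasts 1/10 s, in which the tool goes at most 50 mm and 8.59 degrees, less where a joint would pass 70% of its speed; a pose out of reach is approached as far as the arm can. A call with a number of a shift or a turn outside -1 to 1 is refused whole. A call with a gripper value outside its range is refused whole. The fingers move at their own pace and stop on an object; "newtons" is the grip in N (left out, the last holds). Time passes only in rows, so rows that repeat a pose let the fingers close. It gives the time, the measured TCP pose, the force, the opening and the grip force at its end, in the units of the state.
- env.state(): the state, without advancing time (a new reading comes with each control period).
- env.capture(name): name is "scene" or "top" or "wrist"; returns the picture (400x640x3 uint8, red, green, blue); there is no depth.
- env.camera_model(name): a dict with "mtx" (3x3 intrinsics, pixels), "extrinsics" (4x4, takes a point from camera to world coordinates); the wrist camera has in their place "hand_eye" (4x4, takes a point from camera to tool coordinates, whose origin is the TCP and whose axes are the flange's). Camera axes: x right, y down, z forward; pixel columns grow to the right and rows downward; lengths in mm; the calibration is good to about 2 mm. A picture is of the moment at which its call begins: read the wrist's pose just before it. camera_model takes no time and is no camera call.
- env.finish_job(): hands the job in; it is judged then, once.
The state is a dict: "t": time; "joint_positions": joint angles; "dq": joint speeds; "joint_torque": joint torques, N m; "eef_pos": TCP position; "tcp_rot": TCP orientation; "force": force on the tool from outside, world axes, zero at the start; "ft_torque": the same for the moment, N m; "gripper_width": finger opening in mm; "gripper_force": force on a finger pad.
Only numpy, scipy, OpenCV 4.12 (cv2) and the standard library are available. Lean on these libraries where they do the work, as an engineer would, in place of code of your own. Each camera call takes 0.05 s, during which the arm holds its last target. There are 200 camera calls.

## Working session

There is one attempt and no reset: what is moved stays moved. The work goes in short steps, Python scripts to look and compute and a tool call to move; the robot and the scene stay as the last step left them, time stands still between calls to the robot, and variables do not carry over. Pictures are saved under pics/ and viewed, at most 10 in all, crops included, and the job is handed in when it is done.

Besides the shell and the picture viewer there is one more tool, called after "Request:" as name([rows], argument=value, ...), one row to a line, values as JSON. arm_command: Moves the arm, as the interface text tells. Its arguments: {"type":"object","properties":{"steps":{"type":"array","items":{"type":"array","items":{"type":"number"}}},"newtons":{"type":"number"}},"required":["steps"]}

```bash
mkdir -p pics; python3 - <<'E'
from workcell import env
import cv2,numpy as np
np.set_printoptions(suppress=True,precision=3)
print(env.state())
for n in("scene","top"):
    cv2.imwrite(f"pics/{n}0.png",env.capture(n)[:,:,::-1]); m=env.camera_model(n);print(n,m)
print(env.camera_model("wrist"))
E
```

```text
{'t': 0.0, 'joint_positions': array([-1.054,  0.386,  0.007, -0.   , -1.194, -0.259]), 'dq': array([ 0.001,  0.001,  0.001, -0.001,  0.001, -0.   ]), 'joint_torque': array([ -0.   , -39.066,  18.74 ,   4.22 ,   0.011,  -0.   ]), 'eef_pos': array([ 159.221, -603.803,  243.465]), 'tcp_rot': array([ 0.403, -3.115, -0.003]), 'force': array([0.025, 0.07 , 0.427]), 'ft_torque': array([0.027, 0.02 , 0.011]), 'gripper_force': 0.0, 'gripper_width': 87.27643517815261}
scene {'mtx': array([[450.373,   0.   , 311.87 ],
       [  0.   , 450.373, 203.075],
       [  0.   ,   0.   ,   1.   ]]), 'extrinsics': array([[  -0.887,    0.372,   -0.273,  752.349],
       [   0.462,    0.714,   -0.526,  689.881],
       [  -0.001,   -0.593,   -0.805, 1011.87 ],
       [   0.   ,    0.   ,    0.   ,    1.   ]])}
top {'mtx': array([[386.403,   0.   , 316.603],
       [  0.   , 386.403, 201.034],
       [  0.   ,   0.   ,   1.   ]]), 'extrinsics': array([[ -0.017,  -0.994,   0.109, 379.55 ],
       [ -1.   ,   0.015,  -0.021,  99.396],
       [  0.019,  -0.109,  -0.994, 945.177],
       [  0.   ,   0.   ,   0.   ,   1.   ]])}
{'mtx': array([[348.244,   0.   , 329.228],
       [  0.   , 348.244, 195.714],
       [  0.   ,   0.   ,   1.   ]]), 'hand_eye': array([[  -0.   ,   -0.953,   -0.302,   82.964],
       [   1.   ,    0.   ,   -0.001,    0.353],
       [   0.001,   -0.302,    0.953, -140.323],
       [   0.   ,    0.   ,    0.   ,    1.   ]])}
```

View pics/scene0.png

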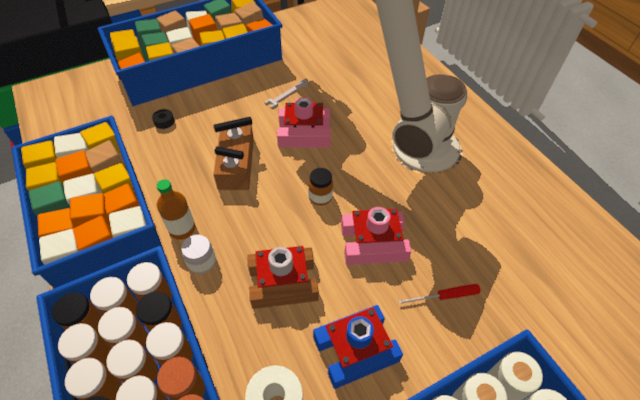

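View pics/top0.png

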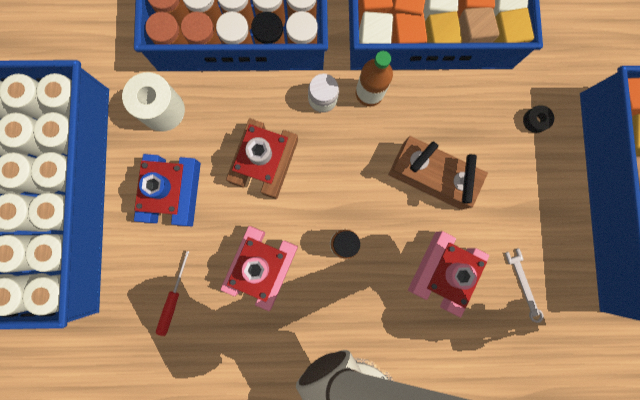

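The scene picture shows the wooden castor at about (280,262) and the rack with the longer bar at the far hole, about (233,125). In the top picture the longer bar runs (471,156)-(467,202) and the wooden castor's socket is at (259,150).

```bash
cat > h.py <<'E'
from workcell import env
import cv2,numpy as np
from scipy.spatial.transform import Rotation as R
np.set_printoptions(suppress=True,precision=3)
def cam(name,st=None):
    m=env.camera_model(name)
    if name!="wrist": return m["mtx"],np.array(m["extrinsics"])
    T=np.eye(4);T[:3,:3]=R.from_rotvec(st["tcp_rot"]).as_matrix();T[:3,3]=st["eef_pos"]
    return m["mtx"],T@m["hand_eye"]
def ray(K,E,px,z):
    d=E[:3,:3]@np.linalg.solve(K,[px[0],px[1],1.]);return E[:3,3]+d*(z-E[2,3])/d[2]
def proj(K,E,p):
    q=K@(E[:3,:3].T@(np.asarray(p)-E[:3,3]));return q[:2]/q[2]
def shift(st,p): # world displacement in tool axes, fraction
    return R.from_rotvec(st["tcp_rot"]).inv().apply(np.asarray(p)-st["eef_pos"])/800
def yawy(st): # tool y axis direction, deg
    y=R.from_rotvec(st["tcp_rot"]).as_matrix()[:,1];return np.degrees(np.arctan2(y[1],y[0]))
E
python3 - <<'E'
from h import *
K,E=cam("top");K2,E2=cam("scene")
for n,p,z in(("bigA",(471,156),117),("bigB",(467,202),117),("sock",(259,150),125)):
    w=ray(K,E,p,z);print(n,w,"scene",proj(K2,E2,w))
for n,p,z in(("bigA",(215,126),117),("bigB",(252,122),117),("sock",(280,261),125)):print(n,ray(K2,E2,p,z))
st=env.state();print(R.from_rotvec(st["tcp_rot"]).as_matrix(),yawy(st))
c=np.array(ray(K,E,(469,179),117));print(shift(st,[c[0],c[1],243]))
E
```

```text
bigA [ 564.891 -259.913  117.   ] scene [215.823 125.977]
bigB [ 463.231 -244.976  117.   ] scene [251.152 117.682]
sock [581.969 204.546 125.   ] scene [279.985 254.32 ]
bigA [ 566.984 -260.901  117.   ]
bigB [ 468.018 -227.486  117.   ]
sock [589.195 220.059 125.   ]
[[-0.967 -0.255 -0.001]
 [-0.255  0.967  0.002]
 [ 0.     0.002 -1.   ]] 104.763338353109
[-0.54   0.312  0.001]
```

Request:
arm_command([
  [-0.05, 0.03, -0.04, 0, 0, 0.1, 1],
  [-0.54, 0.312, -0.04, 0, 0, 0.5, 1],
  [-0.54, 0.312, -0.04, 0, 0, 0.5, 1],
  [-0.54, 0.312, -0.04, 0, 0, 0.5, 1],
  [-0.54, 0.312, -0.04, 0, 0, 0.5, 1],
  [-0.54, 0.312, -0.04, 0, 0, 0.5, 1],
  [-0.54, 0.312, -0.04, 0, 0, 0.5, 1],
  [-0.54, 0.312, -0.04, 0, 0, 0.5, 1],
  [-0.54, 0.312, -0.04, 0, 0, 0.5, 1],
  [-0.54, 0.312, -0.04, 0, 0, 0.5, 1],
  [-0.54, 0.312, -0.04, 0, 0, 0.5, 1],
  [-0.54, 0.312, -0.04, 0, 0, 0.5, 1],
], newtons=30)

```text
t: 1.3
eef_pos: [514.6, -251.1, 275.7]
tcp_rot: [-0.206, -3.133, -0.001]
force: [0.4, -0.0, -0.7]
gripper_width: 87.2
gripper_force: 0.0
```

```bash
python3 - <<'E'
from h import *
st=env.state();im=env.capture("wrist");cv2.imwrite("pics/w1.png",im[:,:,::-1])
print(st["t"],st["eef_pos"],yawy(st),st["joint_positions"])
K,E=cam("wrist",st);print(proj(K,E,(515,-250,117)))
E
```

```text
1.3 [ 514.609 -251.138  275.703] 82.46358282310331 [-0.171  0.276 -0.072 -0.    -1.224 -1.531]
[330.25  183.823]
```

View pics/w1.png

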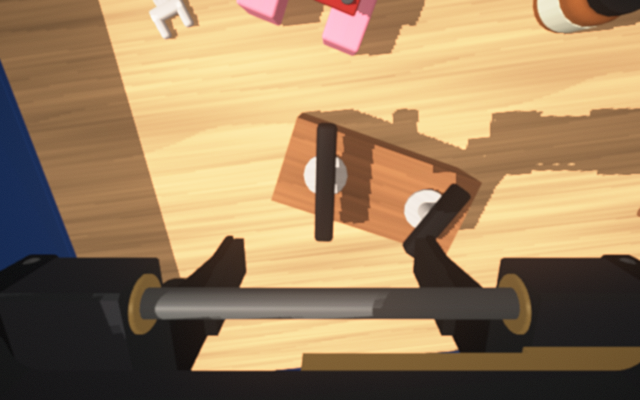

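Wrist view: the big bar runs from (327,124) to (324,240), with the small key's bar to its right at (437,220), clear of the fingers.

```bash
python3 - <<'E'
from h import *
st=env.state();K,E=cam("wrist",st);im=cv2.imread("pics/w1.png")
g=im.max(2);m=np.zeros_like(g);m[115:250,300:345]=(g[115:250,300:345]<50)*255
n,l,s,c=cv2.connectedComponentsWithStats(m);k=1+s[1:,4].argmax();pts=np.argwhere(l==k)[:,::-1].astype(np.float32)
r=cv2.minAreaRect(pts);print(r);b=cv2.boxPoints(r);b=b[np.argsort(b[:,1])]
A,B=[ray(K,E,p,117) for p in(b[:2].mean(0),b[2:].mean(0))]
d=B-A;print(A,B,np.linalg.norm(d),"bar yaw",np.degrees(np.arctan2(d[1],d[0])),"tool y",yawy(st))
C=(A+B)/2;print(C,shift(st,[C[0],C[1],107+3]))
E
```

```text
Traceback (most recent call last):
ValueError: attempt to get argmax of an empty sequence
```

```bash
cat > bar.py <<'E'
from h import *
st=env.state();K,E=cam("wrist",st);im=cv2.imread("pics/w1.png")
g=im.max(2);print(g[180,312:340],g[140,312:340])
m=np.zeros_like(g);m[115:250,300:345]=(g[115:250,300:345]<85)*255
n,l,s,c=cv2.connectedComponentsWithStats(m);k=1+s[1:,4].argmax();pts=np.argwhere(l==k)[:,::-1].astype(np.float32)
r=cv2.minAreaRect(pts);print(r);b=cv2.boxPoints(r);b=b[np.argsort(b[:,1])]
A,B=[ray(K,E,p,117) for p in(b[:2].mean(0),b[2:].mean(0))]
d=B-A;print(A,B,np.linalg.norm(d),"bar yaw",np.degrees(np.arctan2(d[1],d[0])),"tool y",yawy(st))
C=(A+B)/2;print(C,shift(st,[C[0],C[1],107+3]))
E
python3 bar.py
```

```text
[245 245 241 197 115  67  66  68  67  66  64  64  64  62  61  61  60  61
  60  58  54  52  70 107 141 152 150 149] [206 206 204 185 138  88  67  71  73  73  73  72  69  70  68  68  66  66
  64  64  63  58  55  69 120 180 209 215]
((324.87078857421875, 181.36041259765625), (18.37103271484375, 117.02886199951172), 2.2025983333587646)
[ 460.575 -246.678  117.   ] [ 566.987 -265.428  117.   ] 108.05111837801793 bar yaw -9.992811563526677 tool y 82.36232689996606
[ 513.781 -256.053  117.   ] [-0.001 -0.005  0.207]
```

Request:
arm_command([
  [-0.001, -0.005, 0.04, 0, 0, 0.053, 0.7],
  [-0.001, -0.005, 0.1, 0, 0, 0.053, 0.7],
  [-0.001, -0.005, 0.15, 0, 0, 0.053, 0.7],
  [-0.001, -0.005, 0.19, 0, 0, 0.053, 0.7],
  [-0.001, -0.005, 0.207, 0, 0, 0.053, 0.7],
  [-0.001, -0.005, 0.207, 0, 0, 0.053, 0.7],
  [-0.001, -0.005, 0.207, 0, 0, 0.053, 0],
  [-0.001, -0.005, 0.207, 0, 0, 0.053, 0],
  [-0.001, -0.005, 0.207, 0, 0, 0.053, 0],
  [-0.001, -0.005, 0.207, 0, 0, 0.053, 0],
  [-0.001, -0.005, 0.207, 0, 0, 0.053, 0],
  [-0.001, -0.005, 0.207, 0, 0, 0.053, 0],
], newtons=40)

```text
t: 2.55
eef_pos: [513.9, -256.7, 111.3]
tcp_rot: [0.277, 3.129, 0.0]
force: [0.2, 3.6, 2.6]
gripper_width: 20.4
gripper_force: 1.5
```

Request:
arm_command([
  [0, 0, 0, 0, 0, 0, 0],
  [0, 0, 0, 0, 0, 0, 0],
  [0, 0, -0.03, 0, 0, 0, 0],
  [0, 0, -0.07, 0, 0, 0, 0],
  [0, 0, -0.12, 0, 0, 0, 0],
  [0, 0, -0.17, 0, 0, 0, 0],
  [0, 0, -0.2, 0, 0, 0, 0],
  [0, 0, -0.2, 0, 0, 0, 0],
])

```text
t: 3.35
eef_pos: [515.0, -257.5, 274.1]
tcp_rot: [0.276, 3.123, -0.002]
force: [0.5, -1.4, -3.1]
gripper_width: 17.9
gripper_force: 40.0
```

```bash
python3 - <<'E'
from h import *
st=env.state();im=env.capture("wrist");cv2.imwrite("pics/w2.png",im[:,:,::-1])
print(st)
print(shift(st,(530,206,290)))
E
```

```text
{'t': 3.35, 'joint_positions': array([-0.182,  0.278, -0.074,  0.001, -1.212, -1.566]), 'dq': array([ 0.003,  0.046, -0.094, -0.043,  0.043,  0.001]), 'joint_torque': array([ -0.033, -35.583,  20.162,   4.729,  -0.415,  -0.003]), 'eef_pos': array([ 514.966, -257.454,  274.103]), 'tcp_rot': array([ 0.276,  3.123, -0.002]), 'force': array([ 0.52 , -1.447, -3.06 ]), 'ft_torque': array([-0.016, -0.063, -0.023]), 'gripper_force': 39.999898709356785, 'gripper_width': 17.919564606797554}
[ 0.083  0.574 -0.021]
```

View pics/w2.png

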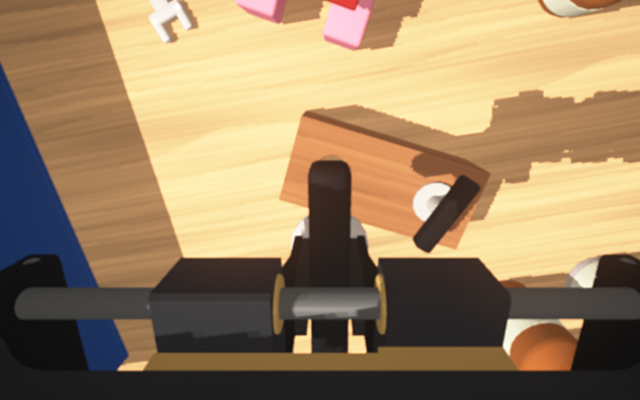

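Request:
arm_command([
  [0, 0.05, -0.02, 0, 0, 0, 0],
  [-0.077, 0.606, -0.02, 0, 0, 0, 0],
  [-0.077, 0.606, -0.02, 0, 0, 0, 0],
  [-0.077, 0.606, -0.02, 0, 0, 0, 0],
  [-0.077, 0.606, -0.02, 0, 0, 0, 0],
  [-0.077, 0.606, -0.02, 0, 0, 0, 0],
  [-0.077, 0.606, -0.02, 0, 0, 0, 0],
  [-0.077, 0.606, -0.02, 0, 0, 0, 0],
  [-0.077, 0.606, -0.02, 0, 0, 0, 0],
  [-0.077, 0.606, -0.02, 0, 0, 0, 0],
  [-0.077, 0.606, -0.02, 0, 0, 0, 0],
  [-0.077, 0.606, -0.02, 0, 0, 0, 0],
])

```text
t: 4.6
eef_pos: [658.3, 210.7, 281.6]
tcp_rot: [-0.274, -3.122, 0.006]
force: [-0.4, -0.6, -4.1]
gripper_width: 17.8
gripper_force: 40.0
```

```bash
python3 - <<'E'
from h import *
st=env.state();im=env.capture("wrist");cv2.imwrite("pics/w3.png",im[:,:,::-1]);np.save("st3.npy",st,allow_pickle=True)
print(st["t"],st["eef_pos"],st["tcp_rot"],yawy(st),st["joint_positions"])
K,E=cam("wrist",st);p=proj(K,E,(585,212,125));print(p)
x,y=np.clip(p.astype(int),100,540);
E
```

```text
4.6 [658.252 210.686 281.599] [-0.274 -3.122  0.006] 79.98629368656815 [ 0.543  0.486  0.261 -0.001 -1.355 -2.288]
[315.958 100.608]
```

View pics/w3.png

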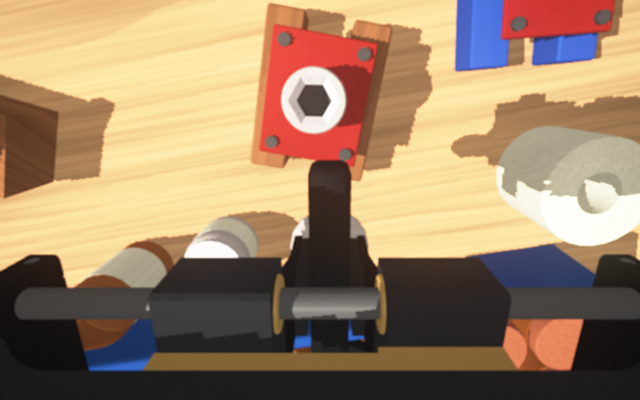

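Wrist view: wooden castor's screw head at (313,100) with a dark hexagonal hole at about (314,100); key still held. I measure the hexagon closely.

```bash
python3 - <<'E'
from h import *
st=np.load("st3.npy",allow_pickle=True).item();K,E=cam("wrist",st);im=cv2.imread("pics/w3.png")
cr=cv2.resize(im[55:145,265:365],None,fx=6,fy=6,interpolation=cv2.INTER_CUBIC);cv2.imwrite("pics/c3.png",cr)
g=im.max(2)
# white ring disc outer
for th in(90,105,120):
    m=(g[55:145,265:365]<th).astype(np.uint8);n,l,s,c=cv2.connectedComponentsWithStats(m);k=l[45,48]
    if not k: continue
    cn=max(cv2.findContours((l==k).astype(np.uint8),0,1)[0],key=len)[:,0]+[265,55]
    print(th,s[k],c[k]+[265,55])
    if s[k,4]<3000:
      w=np.array([ray(K,E,p,119) for p in cn])[:,:2];a=w-w.mean(0)
      ctr=cv2.minEnclosingCircle(w.astype(np.float32));a=w-np.array(ctr[0]);print(ctr)
      r=np.hypot(*a.T);t=np.arctan2(a[:,1],a[:,0]);print("corner deg mod60",np.degrees(np.angle(np.sum((r-r.mean())*np.exp(6j*t))))/6)
E
```

```text
90 [ 33  31  31  29 684] [313.333 100.048]
((584.4207763671875, 209.67593383789062), 13.07071304321289)
corner deg mod60 18.981142772024523
105 [ 33  31  31  30 717] [313.364 100.114]
((584.7489013671875, 209.42213439941406), 13.48529052734375)
corner deg mod60 18.53725083428705
120 [ 33  30  32  31 744] [313.321 100.241]
((584.463134765625, 209.820068359375), 13.636091232299805)
corner deg mod60 18.388319327432782
```

View pics/c3.png

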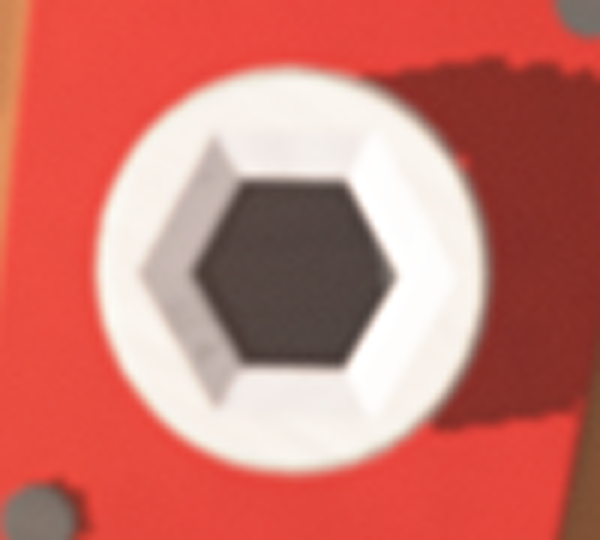

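The crop shows the socket hexagon with corners left and right (image-horizontal); dark hole centred at about (294,272) in the crop.

```bash
python3 - <<'E'
from h import *
st=np.load("st3.npy",allow_pickle=True).item();K,E=cam("wrist",st);im=cv2.imread("pics/w3.png")
M=R.from_rotvec(st["tcp_rot"]);print("tool z",M.as_matrix()[:,2])
print("ring ctr",ray(K,E,(313.7,100),125),"hole",ray(K,E,(313.4,100.1),119))
g=im.max(2);print(g[155:180,330])
for r in(161,163,165):
    print(r,M.inv().apply(ray(K,E,(330,r),st["eef_pos"][2]-3+10)-st["eef_pos"]))
E
```

```text
tool z [-0.008 -0.003 -1.   ]
ring ctr [584.201 210.256 125.   ] hole [584.37  209.674 119.   ]
[229 229 231 229 198 130  72  54  54  55  56  56  58  58  60  62  63  64
  64  65  65  67  67  70  70]
161 [55.008  0.639 -6.598]
163 [54.213  0.64  -6.604]
165 [53.416  0.64  -6.61 ]
```

Request:
arm_command([
  [0.045, -0.008, 0, 0, 0, -0.19, 0],
  [0.091, -0.017, 0, 0, 0, -0.38, 0],
  [0.091, -0.017, 0, 0, 0, -0.57, 0],
  [0.091, -0.017, 0, 0, 0, -0.76, 0],
  [0.091, -0.017, 0, 0, 0, -0.95, 0],
  [0.091, -0.017, 0, 0, 0, -0.99, 0],
])

```text
t: 5.25
eef_pos: [584.6, 206.9, 286.2]
tcp_rot: [0.931, -2.999, 0.0]
force: [0.1, 0.8, -4.6]
gripper_width: 17.4
gripper_force: 40.0
```

Request:
arm_command([
  [0, 0, 0, 0, 0, -0.19, 0],
  [0, 0, 0, 0, 0, -0.38, 0],
  [0, 0, 0, 0, 0, -0.57, 0],
  [0, 0, 0, 0, 0, -0.76, 0],
  [0, 0, 0, 0, 0, -0.95, 0],
  [0, 0, 0, 0, 0, -0.99, 0],
  [0, 0, 0, 0, 0, -0.99, 0],
  [0, 0, 0, 0, 0, -0.99, 0],
])

```text
t: 6.05
eef_pos: [585.0, 207.6, 286.4]
tcp_rot: [1.994, -2.426, -0.0]
force: [0.1, 0.2, -4.5]
gripper_width: 17.5
gripper_force: 40.0
```

```bash
python3 - <<'E'
from h import *
st=env.state();print(st["t"],st["eef_pos"],yawy(st),st["joint_positions"],st["force"],R.from_rotvec(st["tcp_rot"]).as_matrix()[:,2])
print(shift(st,(584.3,210,200)))
E
```

```text
6.05 [585.018 207.64  286.45 ] 168.85228814264502 [ 0.601  0.354  0.066 -0.    -1.285 -0.796] [ 0.118  0.191 -4.498] [-0.001 -0.001 -1.   ]
[-0.003  0.001  0.108]
```

Request:
arm_command([
  [-0.003, 0.001, 0.03, 0, 0, 0, 0],
  [-0.003, 0.001, 0.05, 0, 0, 0, 0],
  [-0.003, 0.001, 0.065, 0, 0, 0, 0],
  [-0.003, 0.001, 0.073, 0, 0, 0, 0],
  [-0.003, 0.001, 0.08, 0, 0, 0, 0],
  [-0.003, 0.001, 0.085, 0, 0, 0, 0],
  [-0.003, 0.001, 0.09, 0, 0, 0, 0],
  [-0.003, 0.001, 0.094, 0, 0, 0, 0],
  [-0.003, 0.001, 0.094, 0, 0, 0, 0],
])

```text
t: 6.95
eef_pos: [584.8, 210.5, 212.4]
tcp_rot: [1.997, -2.423, 0.002]
force: [-2.4, -3.4, 0.6]
gripper_width: 17.5
gripper_force: 40.0
```

```bash
python3 - <<'E'
from h import *
st=env.state();print(st["t"],st["eef_pos"],yawy(st),st["force"],st["ft_torque"])
E
```

```text
6.95 [584.799 210.538 212.39 ] 168.98776527261657 [-2.428 -3.428  0.606] [-1.151  0.779 -0.022]
```

Request:
arm_command([
  [0.001, 0.001, 0, 0, 0, 0, 0],
  [0.002, 0.001, 0.004, 0, 0, 0, 0],
  [0.002, 0.001, 0.008, 0, 0, 0, 0],
  [0.002, 0.001, 0.012, 0, 0, 0, 0],
  [0.002, 0.001, 0.016, 0, 0, 0, 0],
  [0.002, 0.001, 0.016, 0, 0, 0, 0],
])

```text
t: 7.55
eef_pos: [584.0, 209.2, 197.8]
tcp_rot: [1.996, -2.424, 0.001]
force: [0.7, -4.6, -2.3]
gripper_width: 17.6
gripper_force: 40.0
```

```bash
python3 - <<'E'
from h import *
st=env.state();print(st["t"],st["eef_pos"],yawy(st),st["force"],st["ft_torque"])
E
```

```text
7.55 [584.027 209.203 197.848] 168.96338355513922 [ 0.657 -4.65  -2.274] [-1.824 -0.187  0.056]
```

Request:
arm_command([
  [0.001, 0, 0.003, 0, 0, 0, 0],
  [0.001, 0, 0.006, 0, 0, 0, 0],
  [0.001, 0, 0.009, 0, 0, 0, 0],
  [0.001, 0, 0.012, 0, 0, 0, 0],
  [0.001, 0, 0.012, 0, 0, 0, 0],
])

```text
t: 8.05
eef_pos: [584.1, 209.0, 190.2]
tcp_rot: [-1.998, 2.424, -0.001]
force: [-0.3, -5.2, 2.1]
gripper_width: 17.3
gripper_force: 40.0
```

```bash
python3 - <<'E'
from h import *
st=env.state();print(st["t"],st["eef_pos"],yawy(st),st["force"],st["ft_torque"])
E
```

```text
8.05 [584.058 208.989 190.162] 169.00421144614734 [-0.328 -5.201  2.068] [-1.915  0.401 -0.037]
```

Request:
arm_command([
  [0, 0, 0.002, 0, 0, 0, 0],
  [0, 0, 0.004, 0, 0, 0, 0],
  [0, 0, 0.004, 0, 0, 0, 0],
])

```text
t: 8.35
eef_pos: [584.3, 209.0, 190.1]
tcp_rot: [-1.998, 2.422, -0.003]
force: [-4.8, -6.3, 12.7]
gripper_width: 17.3
gripper_force: 40.0
```

Request:
arm_command([
  [0.001, 0, -0.002, 0, 0, 0.15, 0],
  [0.001, 0, -0.002, 0, 0, 0.3, 0],
  [0.001, 0, -0.002, 0, 0, 0.45, 0],
  [0.001, 0, -0.002, 0, 0, 0.6, 0],
  [0.001, 0, -0.002, 0, 0, 0.75, 0],
  [0.001, 0, -0.002, 0, 0, 0.9, 0],
  [0.001, 0, -0.002, 0, 0, 0.9, 0],
])

```text
t: 9.05
eef_pos: [583.4, 209.2, 190.1]
tcp_rot: [-1.033, 2.965, 0.001]
force: [-4.6, -2.0, 8.4]
gripper_width: 17.5
gripper_force: 40.0
```

```bash
python3 - <<'E'
from h import *
st=env.state();print(st["t"],st["eef_pos"],yawy(st),st["force"],st["ft_torque"],st["joint_positions"][5])
E
```

```text
9.05 [583.446 209.152 190.123] 128.41504655282333 [-4.567 -2.013  8.361] [-0.966  1.834  0.001] -1.5049410427419352
```

Request:
arm_command([
  [0, 0, 0, 0, 0, 0.12, 0],
  [0, 0, 0, 0, 0, 0.24, 0],
  [0, 0, 0, 0, 0, 0.32, 0],
  [0, 0, 0, 0, 0, 0.4, 0],
  [0, 0, 0, 0, 0, 0.4, 0],
])

```text
t: 9.55
eef_pos: [583.0, 209.5, 190.1]
tcp_rot: [-0.559, 3.091, 0.002]
force: [-6.2, -2.1, 10.1]
gripper_width: 17.8
gripper_force: 40.0
```

```bash
python3 - <<'E'
from h import *
st=env.state();print(st["t"],st["eef_pos"],yawy(st),st["force"],st["ft_torque"],st["joint_positions"][5])
E
```

```text
9.55 [583.011 209.499 190.124] 110.50110349055437 [-6.248 -2.051 10.127] [-0.635  2.163  0.093] -1.8177456362215672
```

Request:
arm_command([
  [0, 0, 0, 0, 0, 0.08, 0],
  [0, 0, 0, 0, 0, 0.16, 0],
  [0, 0, 0, 0, 0, 0.16, 0],
])

```text
t: 9.85
eef_pos: [583.0, 209.6, 190.1]
tcp_rot: [-0.364, 3.12, 0.003]
force: [-6.6, -2.1, 9.5]
gripper_width: 17.6
gripper_force: 40.0
```

```bash
python3 - <<'E'
from h import *
st=env.state();print(st["t"],st["eef_pos"],yawy(st),st["force"],st["ft_torque"],st["joint_positions"][5])
E
```

```text
9.85 [582.984 209.601 190.061] 103.32449420533979 [-6.583 -2.102  9.467] [-0.533  2.192  0.205] -1.9431010856405107
```

Request:
arm_command([
  [0, 0, 0, 0, 0, 0.08, 0],
  [0, 0, 0, 0, 0, 0.16, 0],
  [0, 0, 0, 0, 0, 0.16, 0],
])

```text
t: 10.15
eef_pos: [583.4, 209.8, 190.1]
tcp_rot: [-0.173, 3.135, 0.002]
force: [-5.9, -2.1, 8.1]
gripper_width: 17.6
gripper_force: 41.4
```

```bash
python3 - <<'E'
from h import *
st=env.state();print(st["t"],st["eef_pos"],yawy(st),st["force"],st["ft_torque"],st["joint_positions"][5])
E
```

```text
10.15 [583.418 209.781 190.148] 96.3292968668482 [-5.92  -2.074  8.082] [-0.665  1.834  0.963] -2.0660443374717676
```

Request:
arm_command([
  [0, 0, 0, 0, 0, 0.06, 0],
  [0, 0, 0, 0, 0, 0.1, 0],
  [0, 0, 0, 0, 0, 0.1, 0],
])

```text
t: 10.45
eef_pos: [583.9, 210.0, 190.2]
tcp_rot: [-0.052, 3.138, 0.003]
force: [-3.7, -2.0, 7.8]
gripper_width: 18.9
gripper_force: 43.3
```

```bash
python3 - <<'E'
from h import *
st=env.state();print(st["t"],st["eef_pos"],yawy(st),st["force"],st["ft_torque"],st["joint_positions"][5])
im=env.capture("wrist");cv2.imwrite("pics/w4.png",im[:,:,::-1])
E
```

```text
10.45 [583.928 210.028 190.231] 91.9005388000502 [-3.736 -2.015  7.78 ] [-0.553  1.444  1.214] -2.1435581738126643
```

View pics/w4.png

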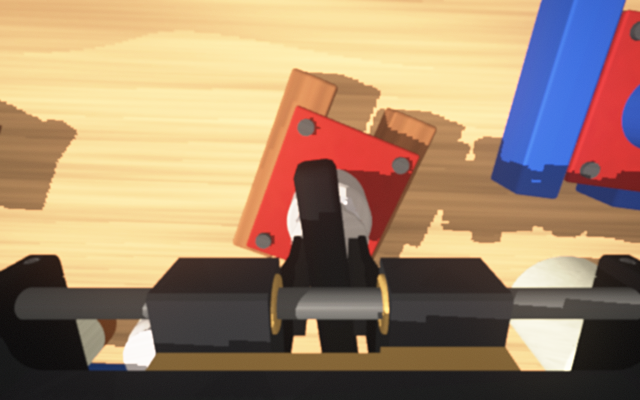

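The wrist view shows the bar twisted a few degrees in the pads at (320,200) with torque at 1.2 N m, so the screw is at its stop. Releasing.

Request:
arm_command([
  [0, 0, -0.001, 0, 0, 0, 0.3],
  [0, 0, -0.001, 0, 0, 0, 0.6],
  [0, 0, -0.001, 0, 0, 0, 0.7],
  [0, 0, -0.001, 0, 0, 0, 0.7],
  [0, 0, -0.001, 0, 0, 0, 0.7],
  [0, 0, -0.02, 0, 0, 0, 0.7],
  [0, 0, -0.06, 0, 0, 0, 0.7],
  [0, 0, -0.12, 0, 0, 0, 0.7],
  [0, 0, -0.15, 0, 0, 0, 0.7],
  [0, 0, -0.15, 0, 0, 0, 0.7],
], newtons=20)

```text
t: 11.5
eef_pos: [585.6, 209.2, 312.9]
tcp_rot: [-0.044, 3.132, 0.007]
force: [-0.1, -0.3, 0.5]
gripper_width: 60.8
gripper_force: 0.0
```

```bash
python3 - <<'E'
from h import *
st=env.state();print(st["t"],st["eef_pos"],st["force"],st["gripper_width"])
K,E=cam("wrist",st);print(proj(K,E,(584.2,210,196)),[proj(K,E,(584.2+s*54*np.cos(a),210+s*54*np.sin(a),196)) for a in [np.radians(6.5)] for s in(-1,1)])
im=env.capture("wrist");s=env.capture("scene")
c=cv2.resize(s[160:340,200:380],(400,400))
cv2.imwrite("pics/w5.png",np.hstack([im[:,180:560],c])[:,:,::-1])
E
```

```text
11.5 [585.566 209.176 312.855] [-0.069 -0.328  0.518] 60.81092764903059
[329.432 194.786] [array([323.068, 124.277]), array([335.052, 257.059])]
```

View pics/w5.png

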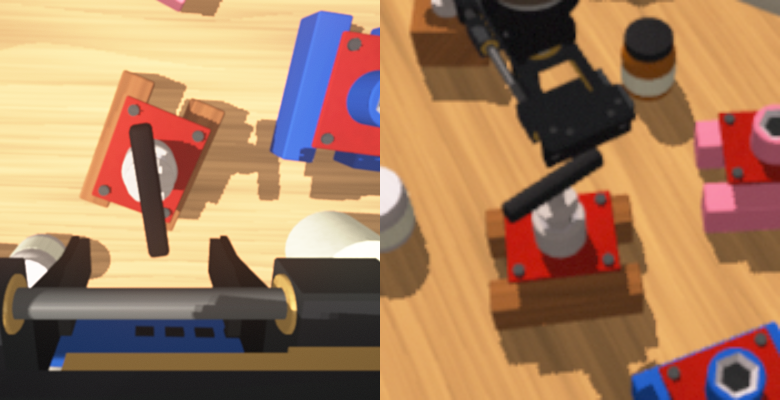

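The key stands upright, seated, with its bar from (140,127) to (158,255) in the left crop, where the seated height predicts it. The gripper is clear.

```bash
python3 -c "
from workcell import env
print(env.finish_job())"
```

```text
the job is handed in; nothing more can be done
None
```

The job is handed in: the larger key was lowered to the socket floor first, then turned about 70° clockwise to the hard stop (torque rose to 1.2 N m), and is left standing upright in the screw with the gripper clear, at about 11.5 s.

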